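# Set a mould up at the injector nozzle and hold it for locking

### The arm

A 6-joint arm with a two-finger parallel gripper is mounted at the origin on a cart in front of the work surface, level with it; the furniture and walls round the work are solid. World frame = base frame: x ahead of the robot, y to its left, z up, the work surface at z = 0. Lengths are in m, angles in rad, forces in N, time in s.
With the tool pointing down it reaches from about 0.35 to 0.875 m from the base axis. Payload 4.2 kg.
Tool frame: the origin (TCP) lies at the very end of the fingers, on their centre line; the grasp point (between the pads) lies 19 mm behind it; z points along the fingers, x is the direction in which the jaws open and shut, and the axes are right-handed (so a half turn about z gives the same grasp; the last joint's range is limited). The gripper opens to 87 mm and grips with 3 to 60 N. Pads are 19 mm wide; open, the fingers measure 117 mm over their backs; the gripper's body (75 mm by 190 mm) begins 51 mm behind the grasp point.
Start: joints at [-1.074, 0.385, 0.008, 0, -1.194, -0.259], TCP at [0.147, -0.607, 0.223] pointing down, gripper open.
Joint ranges: [-3.14, 3.14], [-1.21, 2.06], [-1.07, 1.41], [-3.16, 2.05], [-2.99, -0.16], [-3.1, 3.1]. Speed limits (rad/s): [2.79, 2.79, 3.14, 3.14, 3.14, 3.14].

### API

Orientations are given as a unit quaternion [w, x, y, z].
In Python, from cell import r gives the robot as it stands.
- The arm moves only by the shell command python3 -m crank 'ROWS' [FORCE]. ROWS is JSON, a list of rows, each a list of 7 numbers: the finger opening in cm, from 0 to 8.7, then the shift along the tool's x, y, z in cm, then the turn, a rotation vector about the tool's x, y, z in degrees. A call has 1 to 20 rows; each row is the pose to reach, as a shift and turn from the pose measured when the call began, along the tool's axes at that moment; what a row does not reach only later rows make up. A row lasts 1/8 s, in which the tool goes at most 62.5 mm and 10.7 degrees, less where a joint would pass 70% of its speed; a pose out of reach is approached as far as the arm can. A call with a gripper value outside its range is refused whole. The fingers move at their own pace and stop on an object; FORCE is the grip in N (left out, the last holds). Time passes only in rows, so rows that repeat a pose let the fingers close. It gives the time, the measured TCP pose, the force and the opening at its end, in the units of the state.
- r.sense(): the state, without advancing time (a new reading comes with each control period).
- r.grab_frame(name): name is "side" or "top" or "wrist"; returns a dict with "color" (384x512x3 uint8, blue, green, red), "range_z" (384x512 float32, m along the optical axis (not along the pixel's ray), 0 where there is no reading), "K" (3x3 intrinsics, pixels), "R" (3x3) and "t" (3): a world point X has camera coordinates R X + t; the wrist camera has in their place "hand_eye" (4x4, takes a point from camera to tool coordinates, whose origin is the TCP and whose axes are the tool frame's). Camera axes: x right, y down, z forward; pixel columns grow to the right and rows downward; lengths in m; the calibration is good to about 2 mm. A picture is of the moment at which its call begins: read the wrist's pose just before it.
- r.close_job(): hands the job in, once; it reports no verdict.
Trained networks look in the newest picture that a camera, given by its name, has taken for a name from the list of things; names that differ only in an ending like _2 or _b are one class to them, and where a whole thing is asked for, a point or a joint stands for the part that bears it (a point fixed in the world has none). Each returns a list of dicts, best first, with "score" (0 to 1); they miss things now and then, are a little off and sometimes report something else, mostly with a low value. They report only what shows in the picture. A call takes as long as a camera call. They do not tell look-alikes from the thing itself.
- r.outline_of(camera, target): "mask" (384x512 bool, what is visible of it) and "pixel" ([column, row] in pixels, amid what is visible of it).
- r.mark_of(camera, target): "pixel" ([column, row] in pixels: a listed point, or the origin of a listed thing).
The state is a dict: "time_s": time; "joint_positions": joint angles; "joint_velocities": joint speeds; "tau": joint torques, N m; "tcp_pos": TCP position; "orientation": TCP orientation; "wrist_force": force on the tool from outside, world axes, zero at the start; "ft_torque": the same for the moment, N m; "gripper_width": finger opening in m.
Only numpy, scipy, OpenCV 4.12 (cv2) and the standard library are available. Lean on these libraries where they do the work, as an engineer would, in place of code of your own. Each camera call takes 0.05 s, during which the arm holds its last target. There are 200 camera calls.

### The job

Set the orange rubber mould with the white paper label into the nest of the injection slide, its brass sprue hole towards the nozzle and its underside flat on the nest floor, let go of it, then swing the red-knobbed keeper bar square across its top so that it cannot lift out. Then push the slide forward (it has an upright black handle) until the mould presses the sprung nozzle half way back (a steady push of about 12 N) and keep it there: finish while still holding that push, because I shall then tighten the slide's clamp screw. Never press the nozzle hard to its stop, and leave the green mould, the talc bottle, the loupe and the tin alone.

Things in the scene. Friction and masses are not known exactly. Their poses are not given: they have to be found in the camera images.
- station: The injection slide's base: grey plate 260 x 100 x 8 mm fixed to the bench (where it stands and its yaw vary). Origin under the centre of the plate, on the bench. Its +x is the slide's forward direction, away from the robot, towards the aluminium injector head (block 40 x 56 mm, 64 mm tall, with a red cap on top) at the plate's far end; z up.
- carriage: The sliding aluminium carriage with the nest, the handle and the keeper. Origin at the centre of the nest floor, 28 mm above the bench; axes as the station's (+x forward to the nozzle). The nest floor is 49 mm long (x) and 60 mm wide (y): rear wall 20 mm high, from x = -24.5 to -44 mm; two front corner stops 16 mm high at x = +24.5 mm, 30 mm apart for the nozzle; both lean outwards as lead-ins above 6 to 8 mm; low side rails, 8 mm high, at y = +-30 mm.
- mould: The mould to set up: orange rubber block with a white paper label on top, 45 (x) x 56 (y) x 23 mm (z), 0.07 kg. Origin in the middle of its underside. Its -x face (56 mm wide) carries the brass sprue bush. At the start that face points away from the robot, within 0.35 rad; set into the nest, the mould's -x points along the nest's +x. Grasp it across its 56 mm width (along its y), with the finger ends 10 to 12 mm above its underside so that they clear the nest's side rails.
- sprue (a point): Mouth of the brass sprue bush (12 mm across) in the middle of the mould's -x face, 11.5 mm above its underside.
- keeper (a joint): Turn of the keeper, a steel bar on a vertical pivot on top of the nest's rear wall, 36 mm behind the nest centre. 0 = along the station's +y, just clear of the nest; grows clockwise seen from above; 1.57 = pointing along +x, square across the mould; stop at 1.64. Starts open, -0.55 (knob back towards the handle) to -0.05. Light friction (0.25 N at the knob), stays put. Underside 27 mm above the nest floor.
- keeper_knob (a point): Middle of the keeper's upright red knob (10 mm diameter, 20 mm tall, centre 42 mm above the nest floor), which stands on the bar 34 mm from the pivot. It can be pinched from above or pushed sideways.
- handle (a point): The carriage's black upright handle, 12 mm thick (x) and 44 mm wide (y), its top 42 mm above the nest floor (70 mm above the bench). This point lies at the middle of its foot at the height of the nest floor, 85 mm behind the nest centre; axes as the station's. 35 mm are free between it and the nest's rear wall.
- slide (a joint): Travel of the carriage along the station's +x (m): 0 = fully back, it grows forward. It starts between 0 and 0.012. It moves easily (about 3 N of friction), so a hard sideways shove on the keeper moves it too. The seated mould meets the nozzle at about 0.045 (at most 0.003 m earlier or later).
- nozzle (a joint): How far the brass nozzle is pressed back into the head (m): 0 = free, 0.012 = half way, 0.024 = hard stop. Spring 1000 N/m from zero: 0.012 m takes 12 N. The flange on the nozzle stands 24 mm proud of the bush when free and meets it at the hard stop; without a push the spring drives the carriage back.
- nozzle_tip: The nozzle's brass tip, 8 mm diameter at its mouth. Origin at the middle of the mouth, 39.5 mm above the bench; it faces the station's -x.
- spare_mould: Green rubber mould without a label, 40 x 50 x 18 mm; leave it alone. Origin at the middle of its underside. It and the orange mould may have changed places.
- talc: White bottle with a flat cap, 57 x 69 x 159 mm, standing; leave it alone. Origin at the middle of its underside.
- loupe: Black eye loupe, 34 mm diameter, 30 mm tall; leave it alone. Origin at the middle of its underside.
- tin: Flat round white tin, 68 mm diameter, 13 mm tall; leave it alone. Origin at the middle of its underside.
Things that resemble listed ones, but are neither listed nor needed, are in the scene too. There is more than one size of the mould; the job needs the larger.

How it is judged:
On the way, in this order (a step that is already met when the one before it is completed fails the run):
1. the mould lies flat in the nest, sprue hole towards the nozzle, and is let go, the nozzle still free (z of mould in the frame of carriage below 0.003 m and x of sprue in the frame of carriage above 0.017 m and horizontal distance between mould and carriage below 0.006 m and contact force between mould and the fingers below 0.3 N and value of joint nozzle below 0.004 m), for 0.2 s.
2. the keeper bar is turned square across the mould, the nozzle still free (value of joint keeper above 1.35 rad and value of joint nozzle below 0.004 m), for 0.2 s.
3. the mould presses the nozzle back with 8 to 16 N (contact force between nozzle_tip and mould between 8 and 16 N), for 0.3 s.
At the end, for the whole second after the job is handed in: The robot is still pushing the carriage; the mould, flat in the nest (within 3 mm of its floor and 6 mm of its centre) with its sprue hole within 6 mm of the nozzle's mouth, presses the nozzle back 8 to 16 mm with a steady 8 to 16 N; the keeper is turned to at least 1.35 rad, across the mould (all of step 3 and value of joint nozzle between 0.008 and 0.016 m and contact force between the fingers and carriage above 4 N and distance between sprue and nozzle_tip below 0.006 m and z of mould in the frame of carriage below 0.003 m and x of sprue in the frame of carriage above 0.017 m and horizontal distance between mould and carriage below 0.006 m and value of joint keeper above 1.35 rad and linear speed of mould below 0.01 m/s); the arm keeps its last pose, push and grip.
It fails at once if the nozzle is pressed hard to its stop (over 24 N) (contact force between nozzle_tip and mould above 24 N).
It fails at once if the green mould is moved more than 20 mm (distance of spare_mould from where it was at the start of the episode above 0.02 m).
It fails at once if the talc bottle is moved more than 20 mm (distance of talc from where it was at the start of the episode above 0.02 m).
It fails at once if the loupe is moved more than 20 mm (distance of loupe from where it was at the start of the episode above 0.02 m).
It fails at once if the tin is moved more than 20 mm (distance of tin from where it was at the start of the episode above 0.02 m).
It also fails if it takes over 72 s, if anything falls off the work surface, if the arm or the gripper's body presses on something with over 40 N, if the wrist force passes 120 N, or if a joint passes its speed limit or range.

## Working session

There is one attempt and no reset: what is moved stays moved. The work goes in short steps, Python scripts to look and compute and a shell command to move; the robot and the scene stay as the last step left them, time stands still between calls to the robot, and variables do not carry over. Pictures are saved under pics/ and viewed, on a budget of 10 in all, crops included, one or two more only if the job needs it, and the job is handed in when it is done.

```bash
ls; mkdir -p pics
cat > h.py <<'E'
import numpy as np, cv2
from scipy.spatial.transform import Rotation as Ro
from cell import r
def pose():
    s=r.sense(); q=s['orientation']; T=np.eye(4); T[:3,:3]=Ro.from_quat([q[1],q[2],q[3],q[0]]).as_matrix(); T[:3,3]=s['tcp_pos']; return T,s
def grab(n):
    T,s=pose(); f=r.grab_frame(n)
    if 'R' in f:
        C=np.eye(4); C[:3,:3]=np.array(f['R']).T; C[:3,3]=-np.array(f['R']).T@np.array(f['t'])
    else: C=T@np.array(f['hand_eye'])
    f['C']=C; f['T']=T; return f
def cloud(f):
    z=f['range_z']; K=np.array(f['K']); v,u=np.indices(z.shape)
    P=np.stack([(u-K[0,2])/K[0,0]*z,(v-K[1,2])/K[1,1]*z,z],-1)
    return P@f['C'][:3,:3].T+f['C'][:3,3]   # world; invalid where z==0
def ray(f,px,h):
    "intersect pixel ray with world plane z=h"
    K=np.array(f['K']); d=f['C'][:3,:3]@np.array([(px[0]-K[0,2])/K[0,0],(px[1]-K[1,2])/K[1,1],1]); o=f['C'][:3,3]
    return o+d*(h-o[2])/d[2]
E
python3 - <<'E'
from h import *
T,s=pose(); print(s['tcp_pos'],T[:3,:3].round(3).tolist(),s['gripper_width'])
ims=[]
for n in('top','side'):
    f=grab(n); ims.append(f['color']); W=cloud(f)
    print(n,'cam at',f['C'][:3,3].round(3))
    for t,h in(('station',0),('carriage',.028),('mould',0),('spare_mould',0),('sprue',.0115),('keeper_knob',.07),('handle',.028),('nozzle_tip',.0395),('talc',0),('loupe',0),('tin',0)):
        for m in r.mark_of(n,t)[:3]:
            p=m['pixel']; print(t,round(m['score'],2),np.round(p,0),ray(f,p,h)[:2].round(3))
cv2.imwrite('pics/a.png',ims[0]); cv2.imwrite('pics/b.png',ims[1])
E
```

```text
pics
[ 0.14707766 -0.60681847  0.22143761] [[-0.235, 0.972, -0.001], [0.972, 0.235, 0.002], [0.002, -0.0, -1.0]] 0.08679307592325285
top cam at [0.346 0.173 0.923]
station 0.96 [208. 190.] [0.471 0.324]
carriage 0.74 [212. 201.] [0.439 0.311]
mould 0.72 [288. 214.] [0.41  0.109]
mould 0.53 [260. 184.] [0.49  0.184]
spare_mould 0.6 [359. 204.] [ 0.437 -0.077]
sprue 0.81 [294. 205.] [0.432 0.094]
sprue 0.76 [257. 191.] [0.469 0.193]
sprue 0.46 [151. 162.] [0.546 0.479]
keeper_knob 0.58 [189. 213.] [0.406 0.359]
handle 0.94 [199. 231.] [0.363 0.342]
handle 0.24 [289. 212.] [0.413 0.111]
nozzle_tip 0.53 [208. 178.] [0.498 0.32 ]
nozzle_tip 0.51 [152. 222.] [0.383 0.46 ]
talc 0.75 [147. 161.] [0.55  0.494]
talc 0.52 [210. 174.] [0.515 0.322]
loupe 0.62 [151. 224.] [0.381 0.475]
loupe 0.34 [208. 202.] [0.441 0.325]
tin 0.59 [154. 189.] [0.475 0.473]
side cam at [0.422 1.011 0.55 ]
station 0.73 [248. 249.] [0.47  0.334]
station 0.55 [267. 194.] [0.431 0.064]
carriage 0.81 [256. 237.] [0.452 0.321]
carriage 0.17 [274. 202.] [0.409 0.159]
mould 0.71 [242. 217.] [0.495 0.196]
mould 0.62 [276. 205.] [0.404 0.129]
spare_mould 0.55 [263. 172.] [ 0.449 -0.08 ]
sprue 0.77 [269. 195.] [0.425 0.093]
keeper_knob 0.66 [274. 234.] [0.41  0.362]
handle 0.6 [291. 240.] [0.368 0.327]
nozzle_tip 0.54 [235. 229.] [0.504 0.309]
talc 0.85 [202. 295.] [0.553 0.488]
tin 0.65 [273. 200.] [0.414 0.104]
```

Run:
```python
import cv2
a=cv2.imread('pics/a.png')[120:270,110:390]
cv2.imwrite('pics/c1.png',cv2.resize(a,None,fx=2.85,fy=2.85,interpolation=cv2.INTER_CUBIC))
```

```text
(no output)
```

View pics/c1.png

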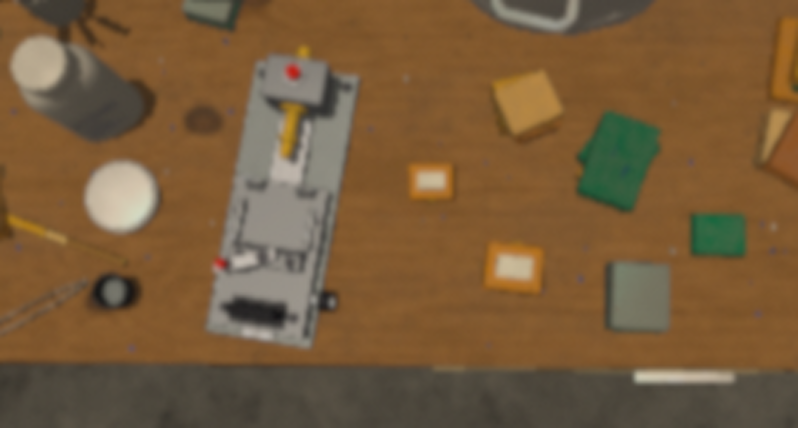

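Two orange labelled moulds appear. The small one is at crop (431,180), about 41 mm wide. The larger is at crop (515,267), which is top px (290,214), about 53 mm wide. The larger fits the 56 mm width, so I'll confirm that from the wrist camera. The station is at crop (280,200), the red knob at (221,265) and the handle at (255,310). The tin, loupe and talc are to its left.

```bash
python3 -m crank '[[8.7,6,8,-2,0,0,0],[8.7,12,16,-4,0,0,0],[8.7,19,25,-5,0,0,0],[8.7,19,25,-5,0,0,0],[8.7,19,25,-5,0,0,0],[8.7,19,25,-5,0,0,0],[8.7,61,38,-5,0,0,0],[8.7,61,38,-5,0,0,0],[8.7,61,38,-5,0,0,0],[8.7,61,38,-5,0,0,0],[8.7,61,38,-5,0,0,0],[8.7,61,38,-5,0,0,0],[8.7,61,38,-5,0,0,0],[8.7,61,38,-5,0,0,0],[8.7,61,38,-5,0,0,0],[8.7,61,38,-5,0,0,0]]' 20
python3 - <<'E'
from h import *
f=grab('wrist'); print(f['T'].round(3).tolist(), 'cam',f['C'].round(3).tolist())
W=cloud(f); cv2.imwrite('pics/w1.png',f['color'])
hsv=cv2.cvtColor(f['color'],cv2.COLOR_BGR2HSV)
for t in('mould','sprue'):
    for m in r.mark_of('wrist',t)[:3]: print(t,round(m['score'],2),np.round(m['pixel'],0),ray(f,m['pixel'],0 if t=='mould' else .0115)[:2].round(4))
for m in r.outline_of('wrist','mould')[:3]:
    M=m['mask']&(f['range_z']>0); P=W[M]; top=P[(P[:,2]>.012)]
    zt=np.percentile(top[:,2],60); top=top[abs(top[:,2]-zt)<.004]
    rect=cv2.minAreaRect(top[:,:2].astype(np.float32)*1000)
    print('outline',round(m['score'],2),m['pixel'],'ztop',zt.round(4),rect)
E
```

```text
time_s: 3.2
tcp_pos: [0.3728, 0.0736, 0.2725]
orientation: [-0.0, 0.619, 0.785, -0.0]
wrist_force: [0.3, -0.1, 0.4]
gripper_width: 0.0871
[[-0.233, 0.972, -0.0, 0.373], [0.972, 0.233, -0.0, 0.074], [-0.0, -0.0, -1.0, 0.272], [0.0, 0.0, 0.0, 1.0]] cam [[-0.233, 0.944, 0.234, 0.308], [0.972, 0.226, 0.057, 0.058], [0.001, 0.241, -0.97, 0.433], [0.0, 0.0, 0.0, 1.0]]
mould 0.89 [266. 198.] [0.412  0.1057]
sprue 0.83 [263. 218.] [0.4368 0.1071]
outline 0.56 [267.1, 198.0] ztop 0.0208 ((408.2981872558594, 106.60354614257812), (53.457374572753906, 43.59563446044922), 83.67487335205078)
```

View pics/w1.png

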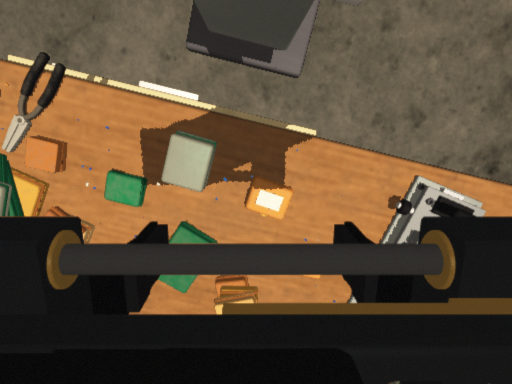

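The wrist view shows the larger orange labelled mould at (270,200), with a measured top of 53×44 mm. That fits 56×45, so it is the right one. Nothing is close to it. I'll move in for an exact measurement with the jaws turned to its width.

```bash
python3 -m crank '[[8.7,1.5,7.6,6,0,0,9],[8.7,1.5,7.6,12,0,0,17.5],[8.7,1.5,7.6,12,0,0,17.5],[8.7,1.5,7.6,12,0,0,17.5]]'
cat > meas.py <<'E'
from h import *
f=grab('wrist'); T=f['T']; print(T.round(3).tolist())
W=cloud(f)
for t in('mould','sprue'):
    for m in r.mark_of('wrist',t)[:2]: print(t,round(m['score'],2),np.round(m['pixel'],0),ray(f,m['pixel'],0 if t=='mould' else .0115)[:2].round(4))
hsv=cv2.cvtColor(f['color'],cv2.COLOR_BGR2HSV)
for m in r.outline_of('wrist','mould')[:2]:
    M=m['mask']; zz=W[...,2]; P=W[M&(f['range_z']>0)]; zt=np.median(P[:,2])
    E=(M&(abs(zz-zt)<.004)).astype(np.uint8)
    E=cv2.morphologyEx(E,cv2.MORPH_OPEN,np.ones((3,3)))
    c=max(cv2.findContours(E,0,1)[0],key=cv2.contourArea)
    Q=np.array([ray(f,p[0],zt)[:2] for p in c],np.float32)*1000
    print('outline',round(m['score'],2),np.round(m['pixel']),'z',zt.round(4),cv2.minAreaRect(Q))
    for (n,u) in(('white',(hsv[...,1]<70)&(hsv[...,2]>150)&(cv2.dilate(M.astype(np.uint8),np.ones((9,9)))>0)),):
        c=max(cv2.findContours(u.astype(np.uint8),0,1)[0],key=cv2.contourArea)
        Q=np.array([ray(f,p[0],.023)[:2] for p in c],np.float32)*1000; print(n,cv2.minAreaRect(Q))
cv2.imwrite('pics/w2.png',f['color'])
E
python3 meas.py
```

```text
time_s: 3.9
tcp_pos: [0.4427, 0.1051, 0.1508]
orientation: [-0.0, 0.732, 0.681, -0.002]
wrist_force: [-1.5, -0.4, 0.5]
gripper_width: 0.0871
[[0.071, 0.997, -0.004, 0.443], [0.997, -0.071, -0.003, 0.105], [-0.003, -0.004, -1.0, 0.151], [0.0, 0.0, 0.0, 1.0]]
mould 0.58 [331. 223.] [0.4873 0.182 ]
sprue 0.88 [252. 177.] [0.4331 0.1063]
sprue 0.56 [335. 209.] [0.4698 0.1831]
outline 0.89 [329. 221.] z 0.0153 ((486.09130859375, 182.6818084716797), (30.93365478515625, 40.963279724121094), 0.3520886301994324)
white ((486.6568603515625, 178.91502380371094), (17.575592041015625, 15.440771102905273), 88.98912811279297)
outline 0.78 [251. 150.] z 0.0205 ((408.2703857421875, 107.25284576416016), (52.73365020751953, 43.18659591674805), 84.71531677246094)
white ((409.2906188964844, 107.40414428710938), (29.912944793701172, 18.399192810058594), 85.25531005859375)
```

View pics/w2.png

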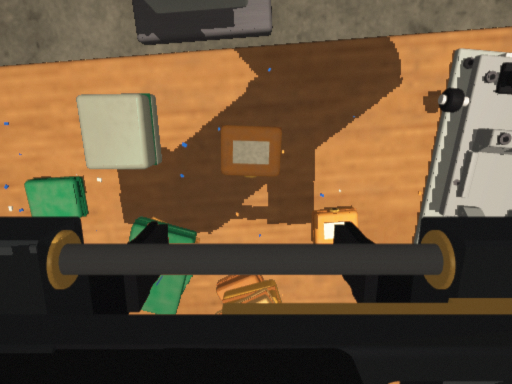

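The larger mould is at (251,150), centre about (0.409,0.107), with its width axis at 85°, which is already the jaw axis. The small orange mould is at (335,225). The nearest neighbour, a grey-green box at (120,130), is about 60 mm away, so I can grasp.

```bash
python3 -m crank '[[8.7,0,-3.4,4,0,0,0],[8.7,0,-3.4,9,0,0,0],[8.7,0,-3.4,13,0,0,0],[8.7,0,-3.4,14,0,0,0.5],[8.7,0,-3.4,14,0,0,0.5],[4.5,0,-3.4,14,0,0,0.5],[4.5,0,-3.4,14,0,0,0.5],[4.5,0,-3.4,14,0,0,0.5],[4.5,0,-3.4,14,0,0,0.5],[4.5,0,-3.4,14,0,0,0.5]]' 20
```

```text
time_s: 5.35
tcp_pos: [0.4105, 0.1089, 0.0144]
orientation: [0.0, 0.734, 0.679, 0.002]
wrist_force: [-0.1, -0.6, 3.7]
gripper_width: 0.0522
```

```bash
python3 -m crank '[[4.5,0,0,-2,0,0,0],[4.5,0,0,-6,0,0,0],[4.5,0,0,-12,0,0,0],[4.5,0,0,-18.5,0,0,0],[4.5,6,2,-18.5,0,0,2],[4.5,12,4,-18.5,0,0,4.5],[4.5,18,6,-18.5,0,0,4.5],[4.5,22.6,7.2,-18.5,0,0,4.5],[4.5,22.6,7.2,-18.5,0,0,4.5],[4.5,22.6,7.2,-18.5,0,0,4.5]]'
cat > st.py <<'E'
from h import *
import sys
f=grab('wrist'); T=f['T']; print(T.round(4).tolist())
W=cloud(f); np.save('W.npy',W); cv2.imwrite('pics/%s.png'%sys.argv[1],f['color'])
for t,h in(('station',0),('carriage',.028),('keeper_knob',.07),('handle',.028),('nozzle_tip',.0395),('mould',0),('sprue',.1)):
    for m in r.mark_of('wrist',t)[:2]: print(t,round(m['score'],2),np.round(m['pixel'],0),ray(f,m['pixel'],h)[:2].round(4))
for t in('keeper_knob','handle','station','carriage'):
    for m in r.outline_of('wrist',t)[:1]:
        M=m['mask']&(f['range_z']>0); P=W[M]; z=P[:,2]; print(t,np.round(m['pixel']),m['score'],'z',np.percentile(z,[5,50,95]).round(4))
        for lo,hi in((.003,.013),(.023,.033),(.04,.055),(.06,.085)):
            Q=P[(z>lo)&(z<hi)]
            if len(Q)>60: print('  ',lo,len(Q),cv2.minAreaRect((Q[:,:2]*1000).astype(np.float32)))
E
python3 st.py w3
```

```text
time_s: 6.6
tcp_pos: [0.4988, 0.3276, 0.1989]
orientation: [0.0, 0.76, 0.649, 0.0]
wrist_force: [-0.9, -1.0, -1.1]
gripper_width: 0.052
[[0.1566, 0.9877, 0.001, 0.4988], [0.9877, -0.1566, -0.0002, 0.3276], [-0.0, 0.001, -1.0, 0.1989], [0.0, 0.0, 0.0, 1.0]]
station 0.94 [243. 149.] [0.4691 0.3242]
carriage 0.92 [242. 134.] [0.4521 0.3265]
keeper_knob 0.91 [277.  73.] [0.4045 0.3648]
keeper_knob 0.2 [250. 233.] [0.5404 0.3206]
handle 0.61 [382. 128.] [0.4673 0.4649]
handle 0.56 [238.  41.] [0.3664 0.3361]
nozzle_tip 0.5 [239. 190.] [0.5053 0.3144]
mould 0.87 [250. 229.] [0.5619 0.3168]
mould 0.83 [125. 185.] [0.4883 0.1869]
sprue 0.98 [114. 171.] [0.4605 0.2229]
sprue 0.97 [249. 278.] [0.5707 0.315 ]
keeper_knob [257.  84.] 0.75 z [0.0567 0.059  0.0783]
   0.06 344 ((410.4498291015625, 347.542724609375), (11.882474899291992, 48.23219680786133), 13.891992568969727)
handle [236.  91.] 0.58 z [0.0252 0.027  0.0674]
   0.023 9214 ((415.49591064453125, 319.82598876953125), (107.5058822631836, 137.1650848388672), 81.24739074707031)
   0.04 1102 ((425.713134765625, 329.0636291503906), (63.680
[... 366 characters left out ...]
875, 319.80303955078125), (107.59211730957031, 137.22210693359375), 81.14813995361328)
   0.04 1140 ((438.734375, 327.2538757324219), (63.66581726074219, 142.68519592285156), 81.93529510498047)
   0.06 1232 ((385.279541015625, 341.4732666015625), (63.468631744384766, 48.268836975097656), 13.535460472106934)
carriage [238.  93.] 0.65 z [0.0252 0.027  0.0673]
   0.023 9267 ((415.55615234375, 319.7769775390625), (107.62931060791016, 137.22457885742188), 81.1738052368164)
   0.04 1109 ((425.713134765625, 329.0636291503906), (63.68075942993164, 116.81355285644531), 81.39961242675781)
   0.06 1232 ((385.279541015625, 341.4732666015625), (63.468631744384766, 48.268836975097656), 13.535460472106934)
```

View pics/w3.png

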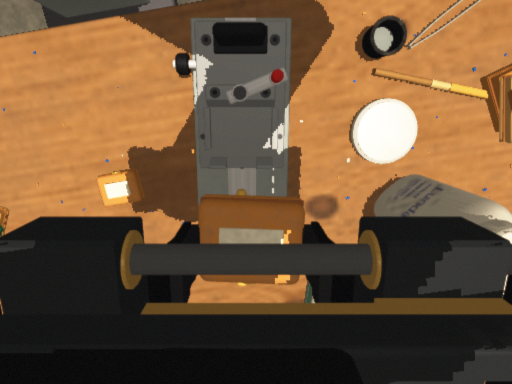

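The mould is gripped, with its near edge at row 198. The handle is at (240,38), the keeper pivot at (240,92), the knob at (277,76), the nest at (240,128) and the nozzle at (240,190). The jaws are already parallel to the station (yaw -8.8°). Next I get exact profiles in the station frame from the saved cloud.

Run:
```python
from h import *
W=np.load('W.npy').reshape(-1,3); W=W[np.isfinite(W).all(1)]
a=np.deg2rad(-8.8); d=np.array([np.cos(a),np.sin(a)]); n=np.array([-d[1],d[0]])
X=W[:,:2]@d; Y=W[:,:2]@n; Z=W[:,2]
print('tcp',np.array([.4988,.3276])@d,np.array([.4988,.3276])@n)
for y0,y1 in((-.012,.012),(-.028,-.016),(.016,.028)):
    m=(Y>.3905+y0)&(Y<.3905+y1)&(Z>-.01)&(Z<.1)
    print(y0); print([(round(x*1000),round(1000*np.median(Z[m&(abs(X-x)<.001)]))) for x in np.arange(.29,.47,.002) if (m&(abs(X-x)<.001)).sum()>3])
for nm,s in(('handle top',(Z>.06)&(Z<.08)&(X<.335)),('plate',(Z>.003)&(Z<.012)&(abs(Y-.39)<.07)&(X>.30)&(X<.45)),('nestfloor',(Z>.022)&(Z<.032)&(X>.375)&(X<.40)&(abs(Y-.39)<.07)),('rails',(Z>.033)&(Z<.04)&(X>.375)&(X<.40)&(abs(Y-.39)<.07)),('knob',(Z>.072)&(Z<.09)&(X>.335)&(X<.37))):
    if s.sum()>5: print(nm,s.sum(),'x',np.percentile(X[s],[1,50,99]).round(4),'y',np.percentile(Y[s],[1,50,99]).round(4))
# mould in tool frame
T=np.array([[0.1566,0.9877,0.001,0.4988],[0.9877,-0.1566,-0.0002,0.3276],[0,0.001,-1,0.1989],[0,0,0,1]])
P=(W-T[:3,3])@T[:3,:3]; s=(abs(P[:,0])<.024)&(P[:,1]>-.035)&(P[:,1]<.035)&(P[:,2]>-.03)&(P[:,2]<.03)
P=P[s]; print([(round(y*1000),round(1000*np.median(P[abs(P[:,1]-y)<.001,2]),1),int((abs(P[:,1]-y)<.001).sum())) for y in np.arange(-.032,.032,.002) if (abs(P[:,1]-y)<.001).sum()>3])
```

```text
tcp 0.4428101566988897 0.4000529529003689
-0.012
[(290, 15), (294, 26), (304, 65), (306, 68), (308, 69), (310, 68), (312, 68), (314, 67), (316, 48), (318, 31), (320, 31), (322, 27), (324, 26), (326, 26), (328, 26), (330, 27), (332, 27), (334, 27), (336, 26), (338, 26), (340, 26), (342, 26), (344, 26), (346, 27), (348, 26), (350, 58), (352, 58), (354, 59), (356, 61), (358, 60), (360, 60), (362, 59), (364, 58), (366, 50), (368, 38), (370, 34), (372, 26), (374, 26), (376, 26), (378, 26), (380, 27), (382, 26), (384, 27), (386, 27), (388, 26), (390, 26), (392, 26), (394, 26), (396, 26), (398, 26), (400, 26), (402, 26), (404, 27), (406, 26), (408, 26), (410, 26), (412, 26), (414, 26), (416, 27), (418, 26), (420, 26), (422, 26), (424, 26), (426, 26), (428, 26), (430, 26), (432, 15), (434, 16), (436, 15), (438, 15), (440, 15), (442, 15), (444, 15), (446, 15), (448, 16), (450, 16), (452, 16), (454, 16), (456, 16), (458, 15), (460, 15), (462, 15)]
-0.028
[(294, 26), (296, 27), (298, 26), (300, 26), (302, 27), (304, 28), (306, 67), (308, 66), (310, 66), (312, 67), (314, 52), (316, 34), (318, 31
[... 1720 characters left out ...]
[0.3019 0.4228 0.4498] y [0.3406 0.4114 0.4402]
nestfloor 1907 x [0.3752 0.3869 0.3996] y [0.3483 0.3905 0.4324]
rails 305 x [0.3751 0.3874 0.3998] y [0.3546 0.3602 0.4259]
knob 128 x [0.3416 0.3463 0.3508] y [0.4172 0.4217 0.4266]
[(-24, np.float64(4.4), 523), (-22, np.float64(-3.3), 721), (-20, np.float64(-5.7), 416), (-18, np.float64(-6.1), 385), (-16, np.float64(-6.1), 375), (-14, np.float64(-6.1), 355), (-12, np.float64(-6.2), 396), (-10, np.float64(-6.7), 379), (-8, np.float64(-6.9), 352), (-6, np.float64(-6.8), 367), (-4, np.float64(-6.6), 244), (14, np.float64(-6.5), 96), (16, np.float64(-6.1), 301), (18, np.float64(-5.6), 232), (20, np.float64(-4.4), 90), (22, np.float64(-1.1), 15)]
```

The nest centre is at station-aligned X=0.395, Y=0.3905. Three cues agree: handle +85 mm, pivot +36 mm, and the walls. The mould sits about 1 mm behind the TCP in the hand. I'll move over the nest and start down, stopping above the floor.

```bash
python3 -m crank '[[4.5,-0.9,-4.6,0,0,0,0],[4.5,-0.9,-4.6,2,0,0,0],[4.5,-0.9,-4.6,7,0,0,0],[4.5,-0.9,-4.6,11,0,0,0],[4.5,-0.9,-4.6,13,0,0,0],[4.5,-0.9,-4.6,13,0,0,0],[4.5,-0.9,-4.6,13,0,0,0]]'
cat > err.py <<'E'
from h import *
T,s=pose(); a=np.deg2rad(-8.8); d=np.array([np.cos(a),np.sin(a)]); n=np.array([-d[1],d[0]]); p=T[:2,3]
R=T[:3,:3]; print('X %.4f Y %.4f Z %.4f'%(p@d,p@n,T[2,3]),'tilt',R[:2,2].round(4),'yaw',np.rad2deg(np.arctan2(R[1,0],R[0,0])).round(2),'F st',s['wrist_force'][:2]@d,s['wrist_force'][:2]@n,s['wrist_force'][2],'w',s['gripper_width'],'t',s['time_s'],'q',np.round(s['joint_positions'],2))
E
python3 err.py
```

```text
time_s: 8.07
tcp_pos: [0.4537, 0.3274, 0.0709]
orientation: [0.0, 0.76, 0.649, 0.003]
wrist_force: [0.6, 0.2, -0.3]
gripper_width: 0.0521
X 0.3983 Y 0.3929 Z 0.0709 tilt [0.0046 0.0029] yaw 81.0 F st 0.5250155161519308 0.24792875039589585 -0.27143564693701205 w 0.05206746008057308 t 8.075 q [ 0.92  0.43 -0.35  0.   -0.78 -2.65]
```

```bash
python3 -m crank '[[4.5,-0.3,-0.3,0.5,0,0,0],[4.5,-0.3,-0.3,1.2,0,0,0],[4.5,-0.3,-0.3,1.2,0,0,0],[4.5,-0.3,-0.3,1.2,0,0,0]]'; python3 err.py
```

```text
time_s: 8.57
tcp_pos: [0.4504, 0.325, 0.059]
orientation: [0.0, 0.76, 0.65, 0.003]
wrist_force: [0.0, 0.1, -0.2]
gripper_width: 0.0523
X 0.3954 Y 0.3900 Z 0.0590 tilt [0.0047 0.0029] yaw 81.01 F st 0.0030931560660190423 0.13079237949683836 -0.20864005081992604 w 0.052284213677233404 t 8.575 q [ 0.92  0.44 -0.37  0.   -0.75 -2.65]
```

```bash
python3 -m crank '[[4.5,0.05,0.06,0.5,0,0,0],[4.5,0.05,0.06,1.0,0,0,0],[4.5,0.05,0.06,1.4,0,0,0],[4.5,0.05,0.06,1.65,0,0,0],[4.5,0.05,0.06,1.7,0,0,0],[4.5,0.05,0.06,1.7,0,0,0]]'; python3 err.py
```

```text
time_s: 9.32
tcp_pos: [0.4511, 0.3252, 0.0424]
orientation: [0.0, 0.76, 0.65, 0.003]
wrist_force: [-1.9, -0.6, 4.5]
gripper_width: 0.0522
X 0.3960 Y 0.3904 Z 0.0424 tilt [0.0046 0.0027] yaw 81.02 F st -1.823936982295674 -0.8661647580109706 4.544245879810209 w 0.05219859475296112 t 9.325 q [ 0.92  0.46 -0.39  0.   -0.71 -2.65]
```

```bash
python3 -m crank '[[8.0,0,0,0,0,0,0],[8.0,0,0,0,0,0,0],[8.0,0,0,0,0,0,0],[8.0,0,0,-1,0,0,0],[8.0,0,0,-5,0,0,0],[8.0,0,0,-10,0,0,0],[8.0,0,4.7,-15.5,0,0,0],[8.0,0,5.7,-15.5,0,0,0],[8.0,0,5.7,-15.5,0,0,0],[8.0,0,5.7,-15.5,0,0,0]]'; python3 err.py
python3 - <<'E'
from h import *
f=grab('wrist'); W=cloud(f); np.save('W2.npy',W); cv2.imwrite('pics/w4.png',f['color'])
a=np.deg2rad(-8.8); d=np.array([np.cos(a),np.sin(a)]); n=np.array([-d[1],d[0]])
for t,h in(('keeper_knob',.07),('sprue',.0395),('nozzle_tip',.0395),('mould',.028)):
    for m in r.mark_of('wrist',t)[:2]: p=ray(f,m['pixel'],h)[:2]; print(t,round(m['score'],2),np.round(m['pixel'],0),(p@d).round(4),(p@n).round(4))
X=W[...,:2]@d; Y=W[...,:2]@n; Z=W[...,2]
for y0 in(-.022,0,.022):
    m=abs(Y-.3905-y0)<.004; print(y0,[(round(x*1000),round(1000*np.median(Z[m&(abs(X-x)<.001)]),1)) for x in np.arange(.364,.440,.002) if (m&(abs(X-x)<.001)).sum()>3])
s=(Z>.044)&(Z<.053)&(X>.375)&(X<.415)&(abs(Y-.39)<.05); print('mould top y',np.percentile(Y[s],[1,50,99]).round(4))
s=(Z>.072)&(Z<.09)&(X>.32)&(X<.39); print('knob',s.sum(),np.median(X[s]),np.median(Y[s]))
E
```

```text
time_s: 10.58
tcp_pos: [0.5056, 0.3155, 0.1967]
orientation: [0.0, 0.76, 0.65, 0.002]
wrist_force: [0.3, 0.8, -0.3]
gripper_width: 0.08
X 0.4514 Y 0.3891 Z 0.1967 tilt [0.0028 0.0015] yaw 81.01 F st 0.19701804086837998 0.8463418037410401 -0.2584711590610754 w 0.08001014081652032 t 10.575 q [ 0.83  0.35 -0.11  0.   -1.11 -2.56]
keeper_knob 0.9 [292.  65.] 0.3467 0.4238
sprue 0.72 [253. 146.] 0.4164 0.3919
sprue 0.58 [122. 163.] 0.4317 0.2642
nozzle_tip 0.79 [252. 182.] 0.4511 0.3907
mould 0.79 [130. 179.] 0.4502 0.2665
mould 0.59 [253. 122.] 0.394 0.3914
-0.022 [(364, np.float64(46.0)), (366, np.float64(41.9)), (368, np.float64(38.3)), (370, np.float64(28.9)), (372, np.float64(45.9)), (374, np.float64(47.5)), (376, np.float64(48.0)), (378, np.float64(48.2)), (380, np.float64(47.7)), (382, np.float64(47.9)), (384, np.float64(48.2)), (386, np.float64(48.1)), (388, np.float64(48.1)), (390, np.float64(48.3)), (392, np.float64(48.0)), (394, np.float64(48.0)), (396, np.float64(48.2)), (398, np.float64(47.8)), (400, np.float64(47.8)), (402, np.float64(48.0)), (404, np.float64(48.2)), (406, n
[... 1747 characters left out ...]
loat64(48.4)), (394, np.float64(48.9)), (396, np.float64(48.6)), (398, np.float64(48.5)), (400, np.float64(48.5)), (402, np.float64(48.3)), (404, np.float64(48.7)), (406, np.float64(48.4)), (408, np.float64(48.6)), (410, np.float64(48.6)), (412, np.float64(48.6)), (414, np.float64(48.1)), (416, np.float64(48.5)), (418, np.float64(280.6)), (420, np.float64(282.5)), (422, np.float64(282.6)), (424, np.float64(303.0)), (426, np.float64(303.7)), (428, np.float64(307.7)), (430, np.float64(307.8)), (432, np.float64(307.6)), (434, np.float64(6.3)), (436, np.float64(6.3)), (438, np.float64(6.3)), (440, np.float64(6.2))]
mould top y [0.3639 0.3898 0.4162]
knob 131 0.3464285163035431 0.4215667317622876
```

View pics/w4.png

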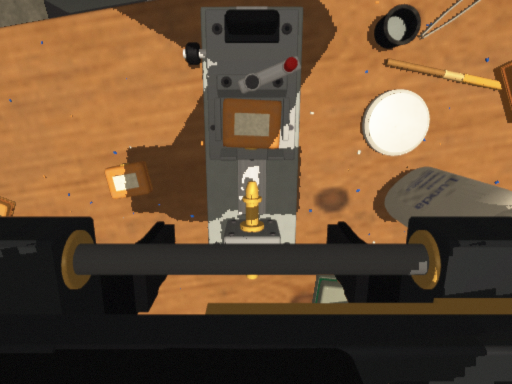

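The mould at (252,122) is seated flat. Its top reads 48.3 mm and is level within 0.5 mm, the floor reads 26.3 mm, and it is centred within about 1–2 mm. The nozzle at (252,185) is free. The knob is at (291,64), i.e. X 0.346, Y 0.422, so the keeper is at about -0.39 rad. I'll hover over the knob to pinch it.

```bash
python3 -m crank '[[4.0,1.5,-5,0,0,0,0],[4.0,3.3,-10.5,3,0,0,0],[4.0,3.3,-10.5,8,0,0,0],[4.0,3.3,-10.5,9.7,0,0,0],[4.0,3.3,-10.5,9.7,0,0,0],[4.0,3.3,-10.5,9.7,0,0,0]]' 4; python3 err.py
```

```text
time_s: 11.58
tcp_pos: [0.4083, 0.3657, 0.1008]
orientation: [0.0, 0.76, 0.65, 0.003]
wrist_force: [0.3, -0.2, 0.4]
gripper_width: 0.0407
X 0.3476 Y 0.4239 Z 0.1008 tilt [0.005  0.0031] yaw 81.08 F st 0.29201689491573574 -0.13849493410570013 0.4364969488075134 w 0.040693453606942064 t 11.575 q [ 1.03  0.37 -0.35  0.   -0.84 -2.76]
```

```bash
python3 -m crank '[[4.0,-0.15,-0.12,1.5,0,0,0],[4.0,-0.15,-0.12,3.4,0,0,0],[4.0,-0.15,-0.12,3.4,0,0,0],[0.5,-0.15,-0.12,3.4,0,0,0],[0.5,-0.15,-0.12,3.4,0,0,0],[0.5,-0.15,-0.12,3.4,0,0,0],[0.5,-0.15,-0.12,3.4,0,0,0]]' 4; python3 err.py
```

```text
time_s: 12.45
tcp_pos: [0.4071, 0.3643, 0.067]
orientation: [0.001, 0.76, 0.65, 0.003]
wrist_force: [0.8, -0.6, 1.0]
gripper_width: 0.0096
X 0.3466 Y 0.4223 Z 0.0670 tilt [0.005  0.0029] yaw 81.08 F st 0.8549461099774865 -0.46475201076254474 0.9720277713939907 w 0.00955277256270063 t 12.45 q [ 1.03  0.42 -0.39  0.   -0.76 -2.76]
```

```bash
python3 -m crank '[[0.5,0.2,0.9,0,0,0,0],[0.5,0.2,1.75,0,0,0,0],[0.5,0,2.55,0,0,0,0],[0.5,-0.45,3.3,0,0,0,0],[0.5,-1.05,3.9,0,0,0,0],[0.5,-1.8,4.35,0,0,0,0],[0.5,-2.6,4.6,0,0,0,0],[0.5,-3.2,4.65,0,0,0,0],[0.5,-3.2,4.65,0,0,0,0]]' 4; python3 err.py
```

```text
time_s: 13.58
tcp_pos: [0.448, 0.3244, 0.0674]
orientation: [0.001, 0.76, 0.65, 0.002]
wrist_force: [2.3, -1.9, 2.3]
gripper_width: 0.0097
X 0.3931 Y 0.3891 Z 0.0674 tilt [0.0047 0.0017] yaw 81.07 F st 2.545860304423027 -1.5533537283264376 2.349147400212082 w 0.009662030215233158 t 13.575 q [ 0.92  0.42 -0.37  0.   -0.77 -2.65]
```

```bash
python3 -m crank '[[3,0,0,0,0,0,0],[3,0,0,0,0,0,0],[3,0,0,0,0,0,0],[3,0,0,-2,0,0,0],[3,0,0,-8,0,0,0],[3,0,5.8,-13,0,0,0],[3,0,5.8,-13,0,0,0],[3,0,5.8,-13,0,0,0]]'; python3 err.py
python3 - <<'E'
from h import *
f=grab('wrist'); W=cloud(f); cv2.imwrite('pics/w5.png',f['color'])
a=np.deg2rad(-8.8); d=np.array([np.cos(a),np.sin(a)]); n=np.array([-d[1],d[0]])
X=W[...,:2]@d; Y=W[...,:2]@n; Z=W[...,2]
s=(Z>.072)&(Z<.09)&(X>.32)&(X<.42)&(abs(Y-.39)<.05); print('knob',s.sum(),np.median(X[s]),np.median(Y[s]))
s=(Z>.060)&(Z<.075)&(X<.335)&(X>.28)&(abs(Y-.39)<.04); print('handle',np.percentile(X[s],[1,50,99]).round(4),np.percentile(Y[s],[1,50,99]).round(4))
s=(Z>.0535)&(Z<.063)&(X<.41)&(X>.335)&(abs(Y-.39)<.04); print('bar',cv2.minAreaRect((np.c_[X[s],Y[s]]*1000).astype(np.float32)))
for y0 in(-.022,.022):
    m=abs(Y-.3905-y0)<.004; print(y0,[(round(x*1000),round(1000*np.median(Z[m&(abs(X-x)<.001)]),1)) for x in np.arange(.368,.420,.004) if (m&(abs(X-x)<.001)).sum()>3])
for m in r.mark_of('wrist','nozzle_tip')[:1]: p=ray(f,m['pixel'],.0395)[:2]; print('noz',np.round(m['pixel'],0),(p@d).round(4),(p@n).round(4))
E
```

```text
time_s: 14.58
tcp_pos: [0.5045, 0.3148, 0.197]
orientation: [0.001, 0.76, 0.649, 0.002]
wrist_force: [0.7, 0.2, -0.1]
gripper_width: 0.03
X 0.4504 Y 0.3883 Z 0.1970 tilt [0.0035 0.0015] yaw 80.98 F st 0.6284818845451466 0.2674177980515396 -0.05990410614512098 w 0.03000707861512769 t 14.575 q [ 0.83  0.35 -0.11  0.   -1.11 -2.56]
knob 107 0.3904986713308007 0.3888733846024957
handle [0.3033 0.3095 0.3142] [0.3694 0.39   0.4113]
bar ((373.2835388183594, 390.20440673828125), (14.700311660766602, 55.134727478027344), 89.45008087158203)
-0.022 [(368, np.float64(35.3)), (372, np.float64(47.5)), (376, np.float64(48.2)), (380, np.float64(48.3)), (384, np.float64(48.1)), (388, np.float64(47.8)), (392, np.float64(48.4)), (396, np.float64(48.0)), (400, np.float64(48.0)), (404, np.float64(47.9)), (408, np.float64(48.2)), (412, np.float64(282.1)), (416, np.float64(284.5))]
0.022 [(368, np.float64(34.7)), (372, np.float64(37.2)), (376, np.float64(48.2)), (380, np.float64(48.5)), (384, np.float64(48.8)), (388, np.float64(48.1)), (392, np.float64(48.4)), (396, np.float64(48.5)), (400, np.float64(48.4)), (404, np.float64(48.2)), (408, np.float64(48.3)), (412, np.float64(283.4)), (416, np.float64(289.0))]
noz [253. 180.] 0.4484 0.3911
```

View pics/w5.png

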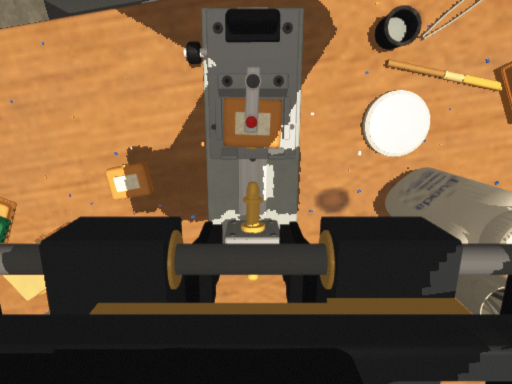

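The keeper bar at (252,100) lies square across the mould with its knob at (252,122). The mould is still flat. Next I go behind the handle with the fingers closed.

```bash
python3 -m crank '[[0,0,-5,0,0,0,0],[0,0,-11,0,0,0,0],[0,0,-17.5,0,0,0,0],[0,0.1,-17.5,3,0,0,0],[0,0.1,-17.5,9.5,0,0,0],[0,0.1,-17.5,9.5,0,0,0],[0,0.1,-17.5,9.5,0,0,0]]' 20; python3 err.py
```

```text
time_s: 15.55
tcp_pos: [0.3306, 0.343, 0.101]
orientation: [0.001, 0.76, 0.65, 0.0]
wrist_force: [-0.5, -0.1, 0.3]
gripper_width: 0.0006
X 0.2743 Y 0.3895 Z 0.1010 tilt [ 0.0017 -0.0013] yaw 81.12 F st -0.4643392610075417 -0.1867395210812755 0.2563207105570876 w 0.0005954363147483766 t 15.55 q [ 1.15  0.27 -0.52  0.   -0.79 -2.88]
```

```bash
python3 -m crank '[[0,0.1,0,3,0,0,0],[0,0.1,0,5.6,0,0,0],[0,0.1,1,5.6,0,0,0],[0,0.1,2,5.6,0,0,0],[0,0.1,3,5.6,0,0,0],[0,0.1,3.5,5.6,0,0,0],[0,0.1,4,5.6,0,0,0],[0,0.1,4,5.6,0,0,0]]'; python3 err.py
```

```text
time_s: 16.55
tcp_pos: [0.3709, 0.3374, 0.0451]
orientation: [0.001, 0.76, 0.65, 0.0]
wrist_force: [1.0, 0.1, -0.4]
gripper_width: 0.0004
X 0.3149 Y 0.3902 Z 0.0451 tilt [ 0.002  -0.0016] yaw 81.1 F st 0.9673952316401898 0.30124662900822874 -0.42188710121050843 w 0.00041942442728860966 t 16.55 q [ 1.06  0.39 -0.52  0.   -0.67 -2.79]
```

```bash
python3 -m crank '[[0,0,0.2,0,0,0,0],[0,0,0.4,0,0,0,0],[0,0,0.6,0,0,0,0]]'; python3 err.py;  python3 -m crank '[[0,0,0.2,0,0,0,0],[0,0,0.4,0,0,0,0]]'; python3 err.py
```

```text
time_s: 16.92
tcp_pos: [0.3765, 0.3361, 0.045]
orientation: [0.001, 0.76, 0.65, -0.0]
wrist_force: [-3.4, 0.4, 0.4]
gripper_width: 0.0001
X 0.3206 Y 0.3898 Z 0.0450 tilt [ 0.0013 -0.0025] yaw 81.11 F st -3.381778787597116 -0.09461118788590019 0.3989370872768777 w 0.000130272005889883 t 16.925 q [ 1.05  0.39 -0.51  0.   -0.67 -2.78]
time_s: 17.18
tcp_pos: [0.3805, 0.3355, 0.045]
orientation: [0.001, 0.76, 0.65, -0.0]
wrist_force: [-2.6, 0.9, 1.1]
gripper_width: 0.0008
X 0.3247 Y 0.3898 Z 0.0450 tilt [ 0.0012 -0.0025] yaw 81.11 F st -2.672371012040635 0.5311503250266857 1.0818970962546226 w 0.0007783502020910247 t 17.175 q [ 1.04  0.4  -0.5   0.   -0.67 -2.77]
```

Run:
```python
from h import *
f=grab('wrist'); cv2.imwrite('pics/w6.png',f['color']); g=grab('side'); 
cv2.imwrite('pics/s6.png',np.hstack([cv2.resize(f['color'][:,120:420],(400,512)),cv2.resize(g['color'][185:295,195:310],(400,512))])[:, :800])
W=cloud(g); a=np.deg2rad(-8.8); d=np.array([np.cos(a),np.sin(a)]); n=np.array([-d[1],d[0]])
for t,h in(('handle',.028),('nozzle_tip',.0395),('carriage',.028),('keeper_knob',.07)):
  for c,ff in(('wrist',f),('side',g)):
    for m in r.mark_of(c,t)[:1]: p=ray(ff,m['pixel'],h)[:2]; print(c,t,round(m['score'],2),np.round(m['pixel'],0),(p@d).round(4),(p@n).round(4))
```

```text
side handle 0.74 [278. 239.] 0.3443 0.3825
wrist nozzle_tip 0.64 [468. 309.] 0.3671 0.5135
side nozzle_tip 0.53 [234. 232.] 0.4506 0.3934
wrist carriage 0.42 [465. 308.] 0.3737 0.5204
side carriage 0.87 [242. 236.] 0.4294 0.3928
side keeper_knob 0.61 [244. 222.] 0.4262 0.3921
```

View pics/s6.png

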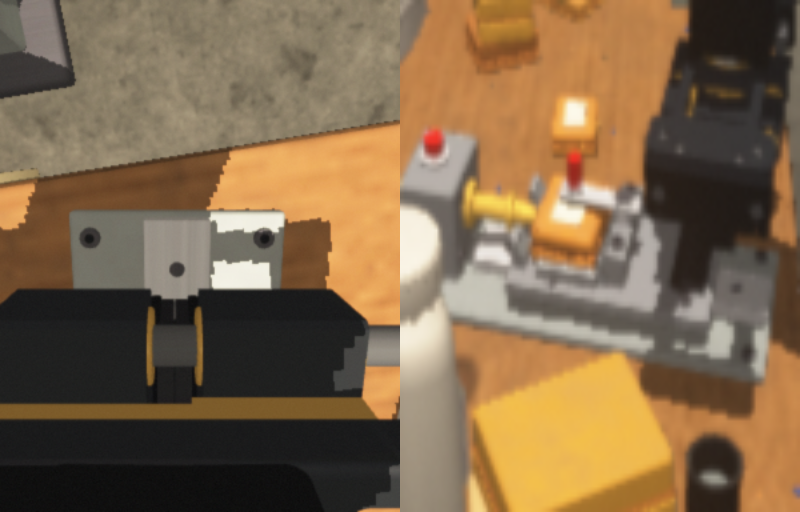

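The side view shows the mould just about to meet the nozzle. The keeper is across and the gripper is behind the handle. The push force of about 3 N is only friction, so I advance in small steps while watching the force.

```bash
python3 -m crank '[[0,0,0.15,0,0,0,0],[0,0,0.3,0,0,0,0]]'; python3 err.py;  python3 -m crank '[[0,0,0.15,0,0,0,0],[0,0,0.3,0,0,0,0]]'; python3 err.py; python3 -m crank '[[0,0,0.15,0,0,0,0],[0,0,0.3,0,0,0,0]]'; python3 err.py
```

```text
time_s: 17.92
tcp_pos: [0.3834, 0.3351, 0.045]
orientation: [0.001, 0.76, 0.65, -0.0]
wrist_force: [-3.0, 0.8, 1.2]
gripper_width: 0.0007
X 0.3276 Y 0.3898 Z 0.0450 tilt [ 0.0013 -0.0024] yaw 81.11 F st -3.090877579149868 0.3776493785924734 1.2418897380459821 w 0.0006745250469503082 t 17.925 q [ 1.04  0.4  -0.5   0.   -0.67 -2.77]
time_s: 18.18
tcp_pos: [0.3863, 0.3346, 0.045]
orientation: [0.001, 0.76, 0.65, -0.0]
wrist_force: [-3.9, 1.7, 1.2]
gripper_width: 0.0006
X 0.3305 Y 0.3898 Z 0.0450 tilt [ 0.0009 -0.0025] yaw 81.11 F st -4.081526112050867 1.130549748467958 1.152961787183739 w 0.0006163781641426993 t 18.175 q [ 1.03  0.4  -0.49  0.   -0.68 -2.76]
time_s: 18.42
tcp_pos: [0.3888, 0.3342, 0.045]
orientation: [0.001, 0.76, 0.65, -0.001]
wrist_force: [-6.2, 2.8, 3.4]
gripper_width: 0.0007
X 0.3331 Y 0.3898 Z 0.0450 tilt [ 0.0001 -0.0025] yaw 81.1 F st -6.5937138930557175 1.836509135677126 3.3594064604829157 w 0.0007224347107256937 t 18.425 q [ 1.03  0.41 -0.49  0.   -0.68 -2.76]
```

```bash
python3 -m crank '[[0,0,0.2,0,0,0,0],[0,0,0.4,0,0,0,0],[0,0,0.6,0,0,0,0],[0,0,0.6,0,0,0,0]]'; python3 err.py
```

```text
time_s: 18.92
tcp_pos: [0.3936, 0.3334, 0.045]
orientation: [0.001, 0.76, 0.65, -0.001]
wrist_force: [-8.9, 3.2, 3.2]
gripper_width: 0.0004
X 0.3380 Y 0.3897 Z 0.0450 tilt [-0.0015 -0.0026] yaw 81.08 F st -9.254267282841308 1.7903390198887046 3.2283437068833836 w 0.0004001409116892257 t 18.925 q [ 1.02  0.41 -0.48  0.   -0.69 -2.74]
```

```bash
python3 -m crank '[[0,0,0.2,0,0,0,0],[0,0,0.42,0,0,0,0],[0,0,0.42,0,0,0,0],[0,0,0.42,0,0,0,0]]'; python3 err.py;  python3 -m crank '[[0,0,0.1,0,0,0,0],[0,0,0.1,0,0,0,0],[0,0,0.1,0,0,0,0],[0,0,0.1,0,0,0,0]]'; python3 err.py
```

```text
time_s: 19.42
tcp_pos: [0.3962, 0.333, 0.045]
orientation: [-0.0, 0.76, 0.65, -0.002]
wrist_force: [-11.2, 3.3, 5.2]
gripper_width: 0.0004
X 0.3406 Y 0.3897 Z 0.0450 tilt [-0.0037 -0.0027] yaw 81.07 F st -11.5386523500937 1.5566608814965743 5.203255456665793 w 0.00044327970017639455 t 19.425 q [ 1.01  0.41 -0.47 -0.   -0.69 -2.74]
time_s: 19.92
tcp_pos: [0.3961, 0.333, 0.045]
orientation: [-0.001, 0.76, 0.65, -0.003]
wrist_force: [-8.9, 3.0, 4.8]
gripper_width: 0.0005
X 0.3405 Y 0.3897 Z 0.0450 tilt [-0.0052 -0.0027] yaw 81.06 F st -9.233080943686295 1.6524143521249504 4.775175061219252 w 0.0005244916933157868 t 19.925 q [ 1.01  0.41 -0.47 -0.   -0.69 -2.73]
```

```bash
python3 -m crank '[[0,0,0.15,0,0,0,0],[0,0,0.27,0,0,0,0],[0,0,0.27,0,0,0,0],[0,0,0.27,0,0,0,0],[0,0,0.27,0,0,0,0],[0,0,0.27,0,0,0,0]]'; python3 err.py
python3 - <<'E'
from h import *
g=grab('side'); c=g['color'][195:265,200:300]; cv2.imwrite('pics/s7.png',cv2.resize(c,(800,560),interpolation=cv2.INTER_CUBIC))
W=cloud(g); a=np.deg2rad(-8.8); d=np.array([np.cos(a),np.sin(a)]); n=np.array([-d[1],d[0]])
X=W[...,:2]@d; Y=W[...,:2]@n; Z=W[...,2]; k=cv2.cvtColor(g['color'],cv2.COLOR_BGR2HSV)
for t,h in(('handle',.028),('nozzle_tip',.0395),('carriage',.028),('keeper_knob',.07)):
    for m in r.mark_of('side',t)[:1]: p=ray(g,m['pixel'],h)[:2]; print(t,round(m['score'],2),(p@d).round(4),(p@n).round(4))
E
python3 err.py
```

```text
time_s: 20.68
tcp_pos: [0.3969, 0.3329, 0.045]
orientation: [-0.001, 0.76, 0.65, -0.004]
wrist_force: [-12.3, 4.1, 5.3]
gripper_width: 0.0005
X 0.3413 Y 0.3897 Z 0.0450 tilt [-0.0078 -0.0028] yaw 81.05 F st -12.74999902728163 2.206728504884235 5.273523147506814 w 0.00050762323295462 t 20.675 q [ 1.01  0.41 -0.47 -0.01 -0.7  -2.73]
handle 0.92 0.3589 0.3921
nozzle_tip 0.45 0.4614 0.3867
carriage 0.56 0.4477 0.3863
keeper_knob 0.66 0.4388 0.3967
X 0.3413 Y 0.3896 Z 0.0450 tilt [-0.0079 -0.0029] yaw 81.05 F st -13.321468821876294 2.0558033682950856 5.584624953445565 w 0.0008309747075408564 t 20.925 q [ 1.01  0.41 -0.47 -0.01 -0.7  -2.73]
```

View pics/s7.png

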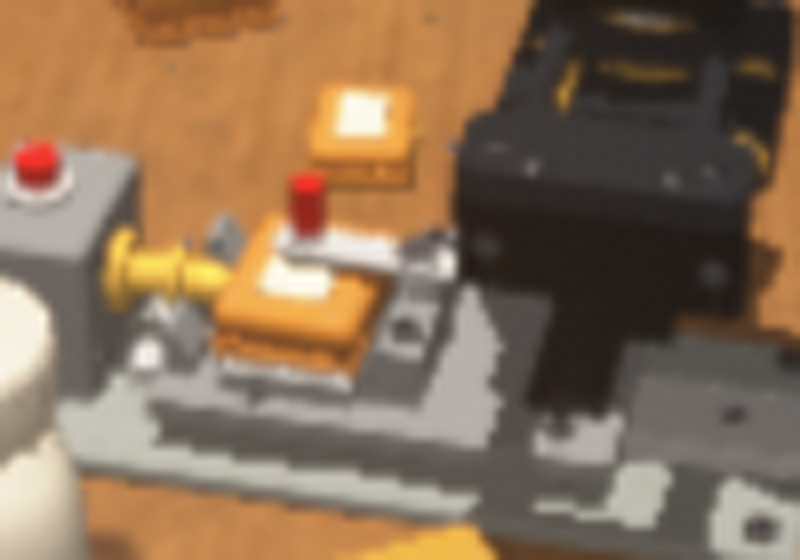

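Mould flat, keeper across, nozzle at (180,270) pressed part-way into the head with its flange still clear of the stop. Displacement since first contact is about 11.7 mm and the push is steady, so I'm handing in.

```bash
python3 -c "
from cell import r
print(r.close_job())"
```

```text
the job is handed in; nothing more can be done
None
```

The job is handed in at about 21 s of the 72 s allowed. The robot is still pushing on the slide's handle, so you can tighten the clamp screw. No verdict was reported.

**What I did:**
- **Mould:** I set the larger orange mould in the nest with the sprue hole towards the nozzle, and let go of it.
- **Keeper:** I swung it across the mould by its knob, to about 1.6 rad.
- **Slide:** I pushed it forward on the handle with closed fingers, and the arm is still holding there.

**Last checks:**
- **Seating:** from the wrist camera before the push, the mould lay flat and within about 2 mm of the nest centre. In the last side view, it still looked flat with the keeper across it.
- **Nozzle travel:** about 11.7 mm past first contact, judged from the finger position, so about 11.7 N on the spring.
- **Push force:** the wrist read 12.7 to 13.3 N along the slide. About 3 N of that may be slide friction, so the force alone puts the nozzle at roughly 10 to 16 N. Both figures fit the 8 to 16 N window.

**Doubts:**
- The network's side-view positions for the nozzle, carriage and knob disagreed by up to a centimetre, so I did not use them.
- Nozzle travel was not measured directly.
- I stayed clear of the green mould, talc bottle, loupe and tin, but did not measure their positions again at the end.

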